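Set a stop pin in the hidden index gap of a slotted track

ROBOT

A 6-joint arm with a two-finger parallel gripper is mounted at the origin on a cart in front of the work surface, level with it; the furniture and walls round the work are solid. World frame = base frame: x ahead of the robot, y to its left, z up, the work surface at z = 0. Lengths are in m, angles in degrees, forces in N, time in s.
With the tool pointing down it reaches from about 0.35 to 0.875 m from the base axis. Payload 4.2 kg.
Tool frame: the origin (TCP) lies between the finger pads; the fingertips stand 19 mm ahead of it and the grasp point (between the pads) is the TCP; z points along the fingers, y is the line along which they close (so a half turn about z gives the same grasp; the last joint's range is limited). The gripper opens to 87 mm and grips with 3 to 60 N. Pads are 19 mm wide; open, the fingers measure 117 mm over their backs; the gripper's body (75 mm by 190 mm) begins 51 mm behind the grasp point.
Start: joints at [86.265, 22.042, 0.453, 0, -68.411, -14.817], TCP at [0.199, 0.593, 0.242] pointing down, gripper open.
Joint ranges: [-179.83, 179.83], [-69.29, 118.12], [-61.27, 80.66], [-181.25, 117.63], [-171.15, -9.14], [-177.46, 177.46]. Speed limits (degrees/s): [159.86, 159.86, 180, 180, 180, 180].

INTERFACE

Orientations are given as a 3x3 rotation matrix whose columns are the frame's x, y, z axes.
In Python, from station import r gives the robot as it stands.
- The arm moves only by the tool drive_tool, never from a script. Its argument "steps" is one flat list of numbers, 7 for each row, row after row: the turn, a rotation vector about the tool's x, y, z in rad, then the shift along the tool's x, y, z in m, then the opening, from 0 (shut) to 1 (fully open). A call has 1 to 10 rows; each row shifts and turns the commanded pose from where the row before left it, along the tool's axes as they then stand; what a row does not reach is not made up. A row lasts 1/12 s, in which the tool goes at most 41.7 mm and 7.16 degrees, less where a joint would pass 70% of its speed; a pose out of reach is approached as far as the arm can. A call is refused whole if a number of a shift passes 0.0417 or a number of a turn 0.125, either way. A call with a gripper value outside its range is refused whole. The fingers move at their own pace and stop on an object; the grip force is fixed at half the most. Time passes only in rows, so rows that do not move let the fingers close. It gives the time, the measured TCP pose, the force, the opening and the grip force at its end, in the units of the state.
- r.sense(): the state, without advancing time (a new reading comes with each control period).
- r.capture(name): name is "side" or "top" or "wrist"; returns the picture (400x640x3 uint8, blue, green, red); there is no depth.
- r.camera_params(name): a dict with "camera_matrix" (3x3 intrinsics, pixels), "extrinsics" (4x4, takes a point from world to camera coordinates). Camera axes: x right, y down, z forward; pixel columns grow to the right and rows downward; lengths in m; the calibration is good to about 2 mm. A picture is of the moment at which its call begins: read the wrist's pose just before it. camera_params takes no time and is no camera call; for the wrist camera it gives the pose at the moment of the call.
- r.finish_job(): hands the job in; it is judged then, once.
The state is a dict: "time_s": time; "joints": joint angles; "joint_velocities": joint speeds; "effort": joint torques, N m; "tcp_pos": TCP position; "ee_rot": TCP orientation; "wrist_force": force on the tool from outside, world axes, zero at the start; "moment": the same for the moment, N m; "gripper_width": opening from 0.0 (shut) to 1.0 (fully open); "gripper_force": force on a finger pad.
Only numpy, scipy, OpenCV 4.12 (cv2) and the standard library are available. Lean on these libraries where they do the work, as an engineer would, in place of code of your own. Each camera call takes 0.05 s, during which the arm holds its last target. There are 200 camera calls.

TASK

Take the stop pin out of its stand, put its foot into the open window of the slotted track, and drag the held pin gently along the slot, foot resting on the ledges under the covers, until it drops into the hidden index gap; stop there at once and leave the pin standing upright and fully down in the gap. Never press or shove the pin hard against the track, and leave the beaker, the brown bottle and the vial where they stand.

Things in the scene. Friction and masses are not known exactly. Their poses are not given: they have to be found in the camera images.
- stop_pin: Loose upright stop pin, 106 mm tall, 0.16 kg, origin at the centre of its underside, z up. Round steel foot 32 mm across, 7 mm thick, lower edge bevelled to 28 mm; shank 10 mm across; grey square grip 22 x 22 mm from 64 to 106 mm above the underside, faces square to the pin's x and y; 26 mm round collar below the grip. Starts in the stand. Being round, the foot may be turned any way in the track.
- pin_stand: Grey fixed block 64 x 64 x 14 mm with a round recess 37 mm across and 8 mm deep in its middle that holds the pin's foot; origin at the centre of its underside.
- track: Fixed aluminium track, 54 mm wide, 352 mm long along its y; origin under it at bench level, y pointing along the slot from the open window to the grey drive head (50 mm high). Cover top 36, underside 31 mm above the bench. The slot between the covers is 16 mm wide (flared mouth), y = -84 to 105 mm, and takes the pin's shank. More than 35 N between pin and track is too hard.
- track_window (a point): Middle of the open window (50 mm along the slot, 40 mm wide) at the height of the ledge tops, 18 mm above the bench: set the foot's underside down here. Two level ledges, either side of an 18 mm wide channel, carry the foot from here along under the covers.
- track_slot_end (a point): Closed far end of the slot on its centre line, at ledge height, 230 mm from track_window. Somewhere between 85 and 185 mm from track_window, hidden by the covers and different each time, is the middle of a gap: both ledges are missing for 34 mm, so the foot drops 12 mm to the channel floor (6 mm above the bench) and cannot be dragged on. The inside is black and looks the same all along.
- beaker: Small clear beaker 73 mm across, 94 mm high, origin at the centre of its underside; a bystander.
- amber_bottle: Brown bottle 58 mm across, 115 mm high, origin at the centre of its underside; a bystander.
- vial: Small capped vial 22 mm across, 48 mm high, origin at the centre of its underside; a bystander.
Things that resemble listed ones, but are neither listed nor needed, are in the scene too. What is shaped like the stop_pin but blue is not meant.

How it is judged:
By the outcome, as a careful person would: the job done as asked, in the order asked, and still so for the second after the job is handed in, with the robot touching nothing.
It also fails if it takes over 64 s, if anything falls off the work surface, if the arm or the gripper's body presses on something with over 40 N, if the wrist force passes 120 N, or if a joint passes its speed limit or range.

## Working session

There is one attempt and no reset: what is moved stays moved. The work goes in short steps, Python scripts to look and compute and a tool call to move; the robot and the scene stay as the last step left them, time stands still between calls to the robot, and variables do not carry over. Pictures are saved under pics/ and viewed, at most 10 in all, crops included, and the job is handed in when it is done.

Besides the shell and the picture viewer there is one more tool, called after ">>>" as name(argument=value, ...), one argument or row to a line, values as JSON. drive_tool: Moves the arm, as the interface text tells. Its arguments: {"type":"object","properties":{"steps":{"type":"array"}},"required":["steps"]}

```bash
mkdir -p pics; cat > h.py <<'E'
import numpy as np, cv2
from station import r
def ray(cam,u,v,P=None):
    P=P or r.camera_params(cam);K=np.array(P["camera_matrix"]);T=np.array(P["extrinsics"])
    d=T[:3,:3].T@np.linalg.inv(K)@[u,v,1];return -T[:3,:3].T@T[:3,3],d
def onz(cam,u,v,z,P=None):
    c,d=ray(cam,u,v,P);return c+d*(z-c[2])/d[2]
def proj(cam,p,P=None):
    P=P or r.camera_params(cam);T=np.array(P["extrinsics"]);q=np.array(P["camera_matrix"])@(T[:3,:3]@p+T[:3,3]);return q[:2]/q[2]
E
python3 - <<'E'
from h import *
for n in("side","top"):
    cv2.imwrite(f"pics/{n}0.png",r.capture(n)); P=r.camera_params(n);print(n,ray(n,320,200))
s=r.sense();print(s["time_s"],np.round(s["ee_rot"],3),s["gripper_width"],s["wrist_force"])
E
```

```text
side (array([ 0.08963405, -0.83035476,  0.50108102]), array([ 0.43460127,  0.79686647, -0.42005675]))
top (array([0.34224772, 0.00521677, 0.98807518]), array([ 0.16019628,  0.02555853, -0.9871528 ]))
0.1 [[ 0.948 -0.318 -0.001]
 [-0.318 -0.948 -0.002]
 [ 0.     0.002 -1.   ]] 1.0010083855294483 [ 0.39911245  0.18105608 -1.08113551]
```

View pics/top0.png

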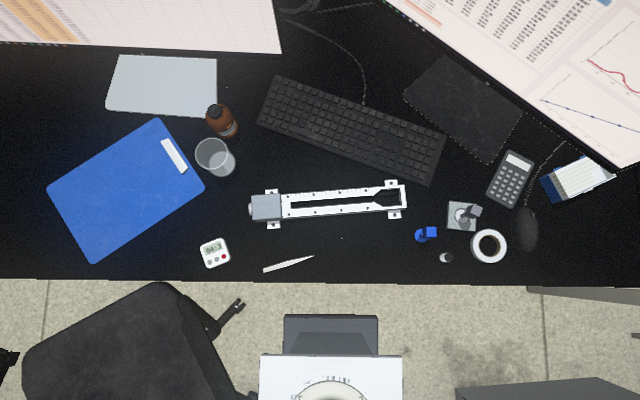

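View pics/side0.png

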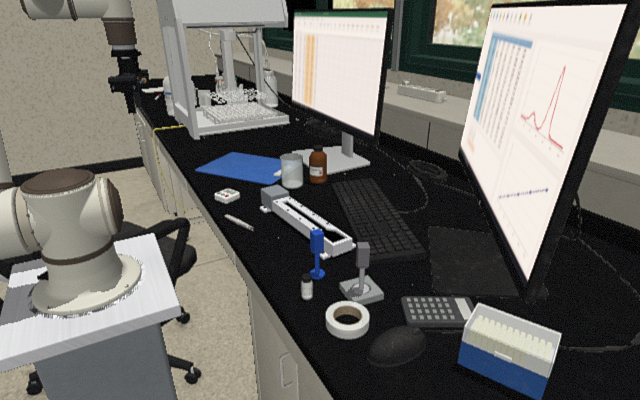

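Top view: grey pin in its stand at about (462,216), grip at (472,211). The blue look-alike is at (425,235), the vial at (446,258), and the tape roll at (489,246). The track runs from the window (388,199) to the drive head (265,207). The side view shows the grey pin at (362,255) and the blue one at (317,240). I choose the grey pin in the stand.

```bash
python3 - <<'E'
from h import *
t=cv2.imread("pics/top0.png");s=cv2.imread("pics/side0.png")
a=cv2.resize(t[175:270,240:500],None,fx=3,fy=3,interpolation=2)
b=cv2.resize(s[180:310,250:400],None,fx=3,fy=3,interpolation=2)[:285]
b=cv2.resize(s[225:305,290:390],None,fx=3,fy=3,interpolation=2)
o=np.zeros((285+240,780,3),np.uint8);o[:285]=a;o[285:,:300]=b
cv2.imwrite("pics/c1.png",o)
for n,u,v,z in[("stand",462,216,.014),("win",388,199,.036),("head",265,207,.05),("vial",446,258,.048),("grip",472,211,.106),("blue",431,232,.1),("bottle",225,125,.05),("beaker",214,157,.05)]:print(n,onz("top",u,v,z).round(3))
E
```

```text
stand [ 0.467 -0.301  0.014]
win [ 0.501 -0.126  0.036]
head [0.477 0.153 0.05 ]
vial [ 0.369 -0.251  0.048]
grip [ 0.466 -0.294  0.106]
blue [ 0.421 -0.207  0.1  ]
bottle [0.668 0.254 0.05 ]
beaker [0.591 0.275 0.05 ]
```

View pics/c1.png

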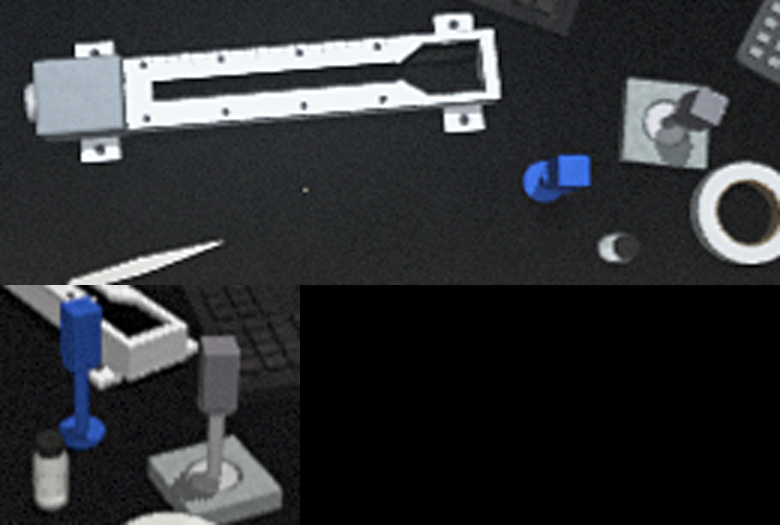

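The close crop confirms it: the grey square-grip pin stands in the grey stand, with its grip top at top-view (476,210). The other one is blue. The grip's faces are roughly at the tool's present yaw. Setting out on an arc.

>>> drive_tool(
  steps=[0,0,0,0.0331,0.0198,0,1,0,0,0,0.0331,0.0198,0,1,0,0,0,0.0331,0.0198,0,1,0,0,0,0.0331,0.0198,0,1,0,0,0,0.0331,0.0198,0,1,0,0,0,0.0331,0.0198,0,1,0,0,0,0.0331,0.0198,0,1,0,0,0,0.0331,0.0198,0,1,0,0,0,0.0331,0.0198,0,1,0,0,0,0.0331,0.0198,0,1],
)

```text
time_s: 0.93
tcp_pos: [0.4503, 0.2977, 0.2413]
ee_rot: [[0.948, -0.318, -0.001], [-0.318, -0.948, -0.0], [-0.0, 0.0, -1.0]]
wrist_force: [0.7, 1.2, 0.4]
gripper_width: 1.001
gripper_force: 0.0
```

>>> drive_tool(
  steps=[0,0,0,0.0202,0.0328,0,1,0,0,0,0.0202,0.0328,0,1,0,0,0,0.0202,0.0328,0,1,0,0,0,0.0202,0.0328,0,1,0,0,0,0.0202,0.0328,0,1,0,0,0,0.0202,0.0328,0,1,0,0,0,0.0202,0.0328,0,1,0,0,0,0.0202,0.0328,0,1,0,0,0,0.006,0.04,0,1],
)

```text
time_s: 1.68
tcp_pos: [0.5138, -0.0422, 0.241]
ee_rot: [[0.948, -0.318, 0.001], [-0.318, -0.948, -0.0], [0.001, 0.0, -1.0]]
wrist_force: [0.7, -0.7, -1.0]
gripper_width: 1.002
gripper_force: 0.0
```

```bash
python3 - <<'E'
from h import *
P=r.camera_params("wrist");cv2.imwrite("pics/w1.png",r.capture("wrist"));np.save("w1.npy",P,allow_pickle=True)
print(ray("wrist",320,200,P),r.sense()["tcp_pos"],r.sense()["joints"])
for q in([.466,-.294,.106],[.5,-.126,.036]):print(proj("wrist",np.array(q),P))
E
```

```text
(array([ 0.58477143, -0.06616088,  0.38344564]), array([-0.27233605,  0.09164154, -0.95795784])) [ 0.51049195 -0.04729707  0.24085952] [ 1.29000264e+01  1.12046984e+01 -1.50462521e+01  6.01238723e-02
 -6.39666810e+01  5.82090194e+01]
[642.20989684 147.69251458]
[404.1828092  158.75265561]
```

View pics/w1.png

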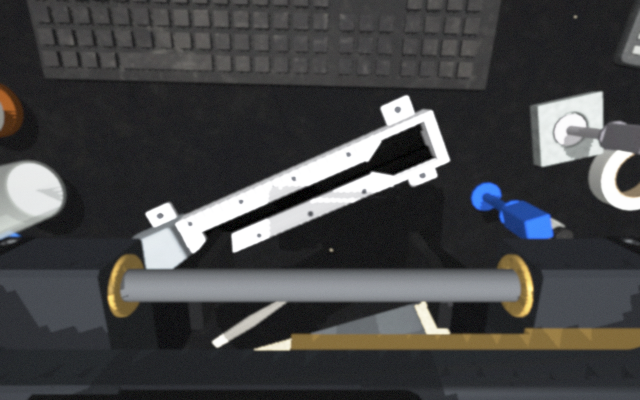

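Wrist view: the track's window end has corners at about (432,111) and (450,160), the dark window is at (405,152), and the slot runs down-left to (205,235). The stand is at (568,130), the grey grip at the right edge (625,138), and the blue pin at (515,210).

```bash
python3 - <<'E'
from h import *
P=np.load("w1.npy",allow_pickle=True).item()
Pt=r.camera_params("top")
f=lambda u,v:onz("top",240+u/3-.33,175+v/3-.33,.036,Pt)
A=f(495,30);B=f(500,98);E=f(152,90);M=f(403,71.5)
print("top end mid",(A+B)/2,np.linalg.norm(A-B),"slotend",E,"mouth",M)
wa=onz("wrist",432,111,.036,P);wb=onz("wrist",450,160,.036,P);print("wrist end mid",(wa+wb)/2,np.linalg.norm(wa-wb))
# dark window+slot contour in top, covers-level
for n,img,PP,seed in(("top","pics/top0.png",Pt,(388,198)),("wrist","pics/w1.png",P,(405,152))):
    g=cv2.cvtColor(cv2.imread(img),6);m=(g<120).astype(np.uint8)
    k,l,st,c=cv2.connectedComponentsWithStats(m,connectivity=4);i=l[seed[1],seed[0]];print(n,i,st[i])
    cn=max(cv2.findContours((l==i).astype(np.uint8),0,1)[0],key=cv2.contourArea)[:,0]
    w=np.array([onz(n,u,v,.036,PP)[:2] for u,v in cn])
    if st[i][4]>6000: continue
    d=(E-M)[:2]/np.linalg.norm((E-M)[:2]);nn=np.array([-d[1],d[0]])
    s=(w-M[:2])@d;t=(w-M[:2])@nn
    print("extent s",s.min(),s.max())
    for lo in np.arange(-.08,.24,.02):
        q=t[(s>=lo)&(s<lo+.02)]
        if len(q)>1:print(round(lo,2),q.min().round(4),q.max().round(4),end=" | ")
    print("d",d)
# grip top in top view
f2=lambda u,v:onz("top",240+u/3-.33,175+v/3-.33,.106,Pt)[:2]
C=[f2(*p) for p in((698,88),(728,100),(718,126),(690,116))];print("grip",np.mean(C,0),[np.degrees(np.arctan2(*(C[i+1]-C[i])[::-1])).round(1) for i in range(3)],[np.linalg.norm(C[i+1]-C[i]).round(4) for i in range(3)])
E
```

```text
top end mid [ 0.50877344 -0.16627744  0.036     ] 0.05286383980360491 slotend [0.48503597 0.0974992  0.036     ] mouth [ 0.5018701  -0.09391242  0.036     ]
wrist end mid [ 0.51032099 -0.16606578  0.036     ] 0.05241296481508469
top 18 [291 188 111  21 963]
extent s -0.060931669176211595 0.1909535469574643
-0.08 -0.0083 0.0173 | -0.06 -0.0212 0.0187 | -0.04 -0.0207 0.019 | -0.02 -0.0209 0.0188 | 0.0 -0.0072 0.0069 | 0.02 -0.0082 0.0064 | 0.04 -0.0079 0.0072 | 0.06 -0.0071 0.0074 | 0.08 -0.0078 0.0077 | 0.1 -0.0076 0.0075 | 0.12 -0.0069 0.0078 | 0.14 -0.0073 0.008 | 0.16 -0.0072 0.0075 | 0.18 -0.0061 0.0083 | d [-0.08760915  0.99615493]
wrist 1 [     0      0    640    400 217817]
grip [ 0.46727381 -0.30197569] [np.float64(-111.7), np.float64(156.8), np.float64(70.6)] [np.float64(0.0224), np.float64(0.0202), np.float64(0.0206)]
```

>>> drive_tool(
  steps=[0,0,0,0.006,0.04,0,1,0,0,0,0.002,0.04,0,1,0,0,0,0.002,0.04,0,1,0,0,0,0.001,0.04,0,1,0,0,0,0,0.02,0,1,0,0,0,0,0,0,1],
)

```text
time_s: 2.23
tcp_pos: [0.4636, -0.2176, 0.2411]
ee_rot: [[0.946, -0.323, -0.002], [-0.323, -0.946, 0.0], [-0.002, 0.0, -1.0]]
wrist_force: [0.2, 0.5, 0.7]
gripper_width: 1.002
gripper_force: 0.0
```

```bash
python3 - <<'E'
from h import *
P=r.camera_params("wrist");cv2.imwrite("pics/w2.png",r.capture("wrist"));np.save("w2.npy",P,allow_pickle=True)
print(r.sense()["tcp_pos"],r.sense()["joints"][5],proj("wrist",np.array([.467,-.302,.106]),P),proj("wrist",np.array([.505,-.131,.036]),P))
E
```

```text
[ 0.46434346 -0.21620144  0.24105772] 78.026643732706 [419.52852837 152.66925021] [224.31472754 160.61809356]
```

View pics/w2.png

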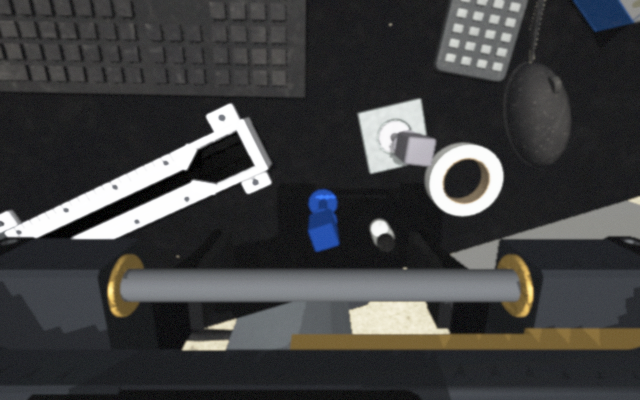

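The grip top shows at (419,151), matching the prediction of (419.5,152.7). The window centre is near (224,159), also as predicted. I'll check the grip yaw from its top face.

```bash
python3 - <<'E'
from h import *
P=np.load("w2.npy",allow_pickle=True).item();im=cv2.imread("pics/w2.png");g=cv2.cvtColor(im,6)
print(g[130:172:4,386:442:4])
for lo in(130,145,155):
    m=((g>lo)&(g<215)).astype(np.uint8);m[:,:404]=0;m[:,438:]=0;m[:128]=0;m[170:]=0
    m=cv2.morphologyEx(m,2,np.ones((3,3)))
    k,l,st,c=cv2.connectedComponentsWithStats(m);i=1+np.argmax(st[1:,4])
    cn=np.argwhere(l==i)[:,::-1]
    w=np.array([onz("wrist",u,v,.106,P)[:2] for u,v in cn]);(cx,cy),sz,an=cv2.minAreaRect((w*1e4).astype(np.float32))
    print(lo,cx/1e4,cy/1e4,np.array(sz)/10,an)
E
```

```text
[[250 250 248 247 230 207 167 225 225 226  89  30  32  36]
 [250 234 143  93  89  94  99  97 111 168 111  31  35  39]
 [250 198 126  87  81  86 169 173 167 158 141 123  81  34]
 [249 235 165  81  79  92 186 194 193 192 189 186 164  36]
 [249 174 163  80  80 105 191 189 190 187 187 186 134  35]
 [232 198 128  80  81 130 191 189 188 187 187 186 108  55]
 [219 154 105  79  79 148 188 188 184 184 185 181  92 154]
 [225 217 147 114  80 165 187 183 185 185 186 182 150 166]
 [226 224 183 143 124 159 176 180 183 182 181 170 153 247]
 [224 222 219 183 105  58  32  37  55  79 104 142 225 253]
 [108  52  32  29  35  34  32  34  28  31 105 147 252 253]]
130 0.4660126953125 -0.303828271484375 [25.88102417 24.37541199] 65.50352478027344
145 0.46666455078125 -0.304339892578125 [25.48586273 22.30256958] 65.5255355834961
155 0.468227490234375 -0.302582568359375 [20.46843414 20.4532074 ] 65.54029083251953
```

>>> drive_tool(
  steps=[0,0,0,0.0155,0.0393,0,1,0,0,0,0.0152,0.0393,0,1,0,0,0.085,0,0,0,1,0,0,0,0,0,0.03,1,0,0,0,0,0,0.03,1,0,0,0,0,0,0.03,1,0,0,0,0,0,0.03,1,0,0,0,0,0,0,1,0,0,0,0,0,0,1],
)

```text
time_s: 3.03
tcp_pos: [0.4692, -0.297, 0.1205]
ee_rot: [[0.918, -0.396, -0.004], [-0.396, -0.918, 0.001], [-0.004, 0.001, -1.0]]
wrist_force: [-0.3, -0.2, 1.1]
gripper_width: 1.002
gripper_force: 0.0
```

```bash
python3 - <<'E'
from h import *
s=r.sense();print(s["tcp_pos"],s["wrist_force"])
t=r.capture("top");a=r.capture("wrist");s=r.capture("side")
o=np.zeros((560,780,3),np.uint8)
o[:300,:390]=cv2.resize(t[160:260,400:530],None,fx=3,fy=3);o[:330,390:780]=cv2.resize(s[200:310,300:430],None,fx=3,fy=3)
o[300:550,:390]=cv2.resize(a,(400,250))[:,:390]
cv2.imwrite("pics/c3.png",o)
E
```

```text
[ 0.46919212 -0.29696497  0.12049119] [-0.32884073 -0.18274769  1.06428275]
```

View pics/c3.png

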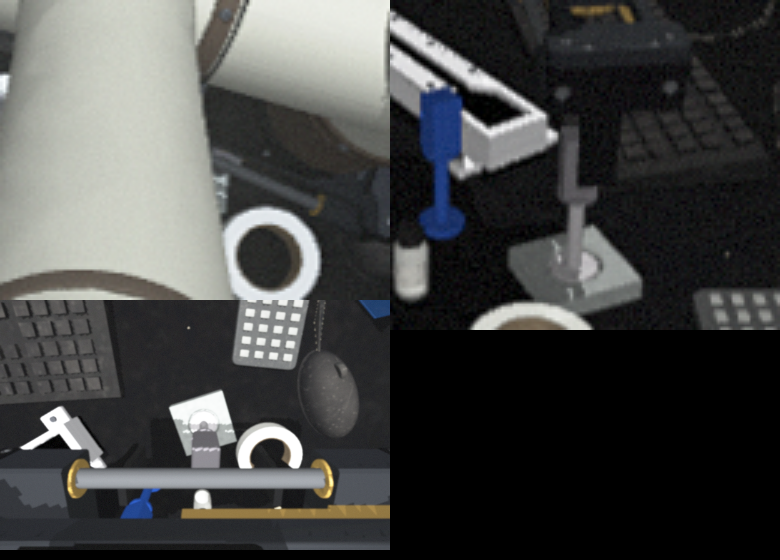

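Composite: side view shows the fingers straddling the grey grip. The wrist view puts the grip at (206,440), slightly right of the gripper middle at (200,480). So about 3.5 mm correction along tool y, then down and grip.

>>> drive_tool(
  steps=[0,0,0,0,0.0036,0,1,0,0,0,0,0,0.0265,1,0,0,0,0,0,0,1,0,0,0,0,0,0,0.25,0,0,0,0,0,0,0.1,0,0,0,0,0,0,0.1,0,0,0,0,0,0,0.1,0,0,0,0,0,0,0.1,0,0,0,0,0,0,0.1,0,0,0,0,0,0,0.1],
)

```text
time_s: 4.02
tcp_pos: [0.4682, -0.3012, 0.0953]
ee_rot: [[0.918, -0.397, 0.0], [-0.397, -0.918, -0.0], [0.0, -0.0, -1.0]]
wrist_force: [0.4, 0.2, -0.1]
gripper_width: 0.557
gripper_force: 0.0
```

>>> drive_tool(
  steps=[0,0,0,0,0,0,0.1,0,0,0,0,0,0,0.1,0,0,0,0,0,0,0.1,0,0,0,0,0,0,0.1,0,0,0,0,0,0,0.1,0,0,0,0,0,0,0.1,0,0,0,0,0,0,0.1],
)

```text
time_s: 4.6
tcp_pos: [0.468, -0.3012, 0.095]
ee_rot: [[0.918, -0.397, -0.0], [-0.397, -0.918, 0.0], [-0.0, 0.0, -1.0]]
wrist_force: [0.2, -0.6, -0.7]
gripper_width: 0.251
gripper_force: 29.8
```

>>> drive_tool(
  steps=[0,0,0,0,0,-0.01,0.1,0,0,0,0,0,-0.03,0.1,0,0,0,0,0,-0.03,0.1,0,0,0,-0.0064,-0.0343,0,0.1,0,0,0,-0.0064,-0.0343,0,0.1,0,0,0,-0.0064,-0.0343,0,0.1,0,0,0,-0.0064,-0.0343,0,0.1,0,0,0,-0.0064,-0.0343,0,0.1,0,0,0,0,0,0,0.1,0,0,0,0,0,0,0.1],
)

```text
time_s: 5.43
tcp_pos: [0.5072, -0.1294, 0.1657]
ee_rot: [[0.919, -0.394, 0.0], [-0.394, -0.919, 0.0], [0.0, -0.0, -1.0]]
wrist_force: [-0.6, -0.6, -0.6]
gripper_width: 0.255
gripper_force: 29.8
```

```bash
python3 - <<'E'
from h import *
s=r.sense();print(s["tcp_pos"],s["wrist_force"],s["gripper_width"])
P=r.camera_params("wrist");a=r.capture("wrist");np.save("w4.npy",P,allow_pickle=True);cv2.imwrite("pics/w4r.png",a)
s=r.capture("side");cv2.imwrite("pics/s4.png",s)
o=np.zeros((400,800,3),np.uint8);o[:,:480]=cv2.resize(a[0:267,80:400],(480,400));o[:300,480:800]=cv2.resize(s[180:300,250:378],(320,300));cv2.imwrite("pics/c4.png",o)
E
```

```text
[ 0.50723746 -0.12943597  0.16565424] [-0.60816024 -0.61435479 -0.62835387] 0.2546312688285302
```

View pics/c4.png

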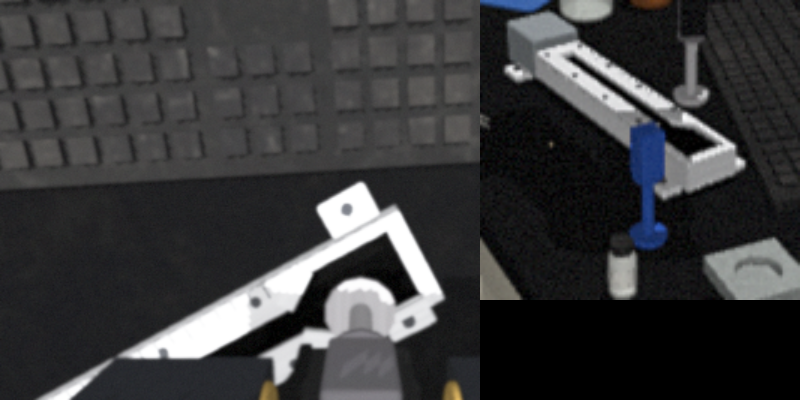

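The foot hangs at crop (361,312) above the window. The window's inner corners are at about (387,235), (318,270) and (414,302). Converting to world.

```bash
python3 - <<'E'
from h import *
P=np.load("w4.npy",allow_pickle=True).item()
f=lambda u,v,z:onz("wrist",80+u/1.5,v/1.5,z,P)
d=np.array([-.0876,.9962]);n=np.array([.9962,.0876]);C=np.array([.5065,-.131])
for nm,u,v,z in[("foot",361,313,.080),("footL",325,312,.082),("footR",397,312,.082),("footTop",361,279,.078),("inTR",387,235,.036),("inTL",318,270,.036),("inBR",414,302,.036),("outTR",398,206,.036),("outBR",443,297,.036)]:
    p=f(u,v,z);print(nm,p[:2].round(4),"s,t",((p[:2]-C)@d).round(4),((p[:2]-C)@n).round(4))
print(proj("wrist",np.array([.5072,-.1294,.076]),P)*1.5-[120,0])
E
```

```text
foot [ 0.5073 -0.13  ] s,t 0.001 0.0009
footL [ 0.5147 -0.1155] s,t 0.0147 0.0096
footR [ 0.502  -0.1453] s,t -0.0138 -0.0057
footTop [ 0.5215 -0.136 ] s,t -0.0063 0.0145
inTR [ 0.5279 -0.1535] s,t -0.0243 0.0193
inTL [ 0.525  -0.1129] s,t 0.0164 0.02
inBR [ 0.4886 -0.153 ] s,t -0.0203 -0.0198
outTR [ 0.5395 -0.1644] s,t -0.0361 0.0299
outBR [ 0.4851 -0.1683] s,t -0.0353 -0.0246
[359.97709747 311.01667143]
```

>>> drive_tool(
  steps=[0,0,0,0,0,0.015,0.1,0,0,0,0,0,0.015,0.1,0,0,0,0,0,0.01,0.1,0,0,0,0,0,0.008,0.1,0,0,0,0,0,0.004,0.1,0,0,0,0,0,0,0.1,0,0,0,0,0,0,0.1],
)

```text
time_s: 6.12
tcp_pos: [0.5071, -0.1315, 0.1132]
ee_rot: [[0.917, -0.398, 0.0], [-0.398, -0.917, -0.0], [0.0, 0.0, -1.0]]
wrist_force: [0.3, 0.1, -1.5]
gripper_width: 0.249
gripper_force: 29.8
```

>>> drive_tool(
  steps=[0,0,0,0,0,0.002,0.1,0,0,0,0,0,0.001,0.1,0,0,0,0,0,0.001,0.1,0,0,0,0,0,0,0.1,0,0,0,0,0,0,0.1],
)

```text
time_s: 6.53
tcp_pos: [0.5069, -0.1311, 0.1092]
ee_rot: [[0.918, -0.397, 0.0], [-0.397, -0.918, -0.0], [0.0, -0.0, -1.0]]
wrist_force: [0.1, -0.2, -1.5]
gripper_width: 0.251
gripper_force: 29.8
```

>>> drive_tool(
  steps=[0,0,0,0,0,0.0007,0.1,0,0,0,0,0,0.0007,0.1,0,0,0,0,0,0.0006,0.1,0,0,0,0,0,0,0.1],
)

```text
time_s: 6.87
tcp_pos: [0.5069, -0.1311, 0.107]
ee_rot: [[0.918, -0.397, 0.0], [-0.397, -0.918, -0.0], [0.0, 0.0, -1.0]]
wrist_force: [-0.6, 0.6, -1.5]
gripper_width: 0.252
gripper_force: 29.8
```

>>> drive_tool(
  steps=[0,0,0,0,0,0.0005,0.1,0,0,0,0,0,0,0.1,0,0,0,0,0,0,0.1],
)

```text
time_s: 7.12
tcp_pos: [0.507, -0.1311, 0.107]
ee_rot: [[0.918, -0.397, 0.0], [-0.397, -0.918, -0.0], [0.0, -0.0, -1.0]]
wrist_force: [-1.8, 0.6, 2.8]
gripper_width: 0.249
gripper_force: 29.8
```

>>> drive_tool(
  steps=[0,0,0,-0.0007,-0.0013,0.0002,0.1,0,0,0,-0.0014,-0.0026,0,0.1,0,0,0,-0.0014,-0.0026,0,0.1,0,0,0,-0.0014,-0.0026,0,0.1,0,0,0,-0.0014,-0.0026,0,0.1,0,0,0,-0.0014,-0.0026,0,0.1],
)

```text
time_s: 7.62
tcp_pos: [0.5062, -0.1149, 0.1069]
ee_rot: [[0.918, -0.397, 0.002], [-0.397, -0.918, -0.001], [0.002, -0.0, -1.0]]
wrist_force: [0.8, -3.8, 6.2]
gripper_width: 0.251
gripper_force: 29.9
```

>>> drive_tool(
  steps=[0,0,0,-0.0014,-0.0026,0,0.1,0,0,0,-0.0014,-0.0026,0,0.1,0,0,0,-0.0014,-0.0026,0,0.1,0,0,0,-0.0014,-0.0026,0,0.1,0,0,0,-0.0014,-0.0026,0,0.1,0,0,0,-0.0014,-0.0026,0,0.1,0,0,0,-0.0014,-0.0026,0,0.1,0,0,0,-0.0014,-0.0026,0,0.1],
)

```text
time_s: 8.28
tcp_pos: [0.504, -0.0913, 0.107]
ee_rot: [[0.918, -0.397, 0.001], [-0.397, -0.918, -0.001], [0.001, 0.0, -1.0]]
wrist_force: [-0.3, -5.3, 6.7]
gripper_width: 0.251
gripper_force: 29.9
```

>>> drive_tool(
  steps=[0,0,0,-0.0015,-0.0026,0,0.1,0,0,0,-0.0015,-0.0026,0,0.1,0,0,0,-0.0015,-0.0026,0,0.1,0,0,0,-0.0015,-0.0026,0,0.1,0,0,0,-0.0015,-0.0026,0,0.1,0,0,0,-0.0015,-0.0026,0,0.1,0,0,0,-0.0015,-0.0026,0,0.1,0,0,0,-0.0015,-0.0026,0,0.1,0,0,0,-0.0015,-0.0026,0,0.1,0,0,0,-0.0015,-0.0026,0,0.1],
)

```text
time_s: 9.12
tcp_pos: [0.5005, -0.0614, 0.1069]
ee_rot: [[0.918, -0.397, 0.001], [-0.397, -0.918, -0.001], [0.001, 0.0, -1.0]]
wrist_force: [-0.1, -3.5, 4.2]
gripper_width: 0.254
gripper_force: 29.9
```

>>> drive_tool(
  steps=[0,0,0,-0.00048,-0.00088,0.0004,0.1,0,0,0,-0.00048,-0.00088,0.0004,0.1,0,0,0,-0.00048,-0.00088,0,0.1,0,0,0,-0.00048,-0.00088,0,0.1,0,0,0,-0.00048,-0.00088,0,0.1,0,0,0,-0.00048,-0.00088,0,0.1,0,0,0,-0.00048,-0.00088,0,0.1,0,0,0,-0.00048,-0.00088,0,0.1,0,0,0,-0.00048,-0.00088,0,0.1,0,0,0,-0.00048,-0.00088,0,0.1],
)

```text
time_s: 9.95
tcp_pos: [0.5001, -0.052, 0.1068]
ee_rot: [[0.918, -0.396, 0.002], [-0.396, -0.918, -0.001], [0.003, 0.001, -1.0]]
wrist_force: [0.1, -5.1, 8.5]
gripper_width: 0.251
gripper_force: 29.9
```

>>> drive_tool(
  steps=[0,0,0,-0.00048,-0.00088,0,0.1,0,0,0,-0.00048,-0.00088,0,0.1,0,0,0,-0.00048,-0.00088,0,0.1,0,0,0,-0.00048,-0.00088,0,0.1,0,0,0,-0.00048,-0.00088,0,0.1],
)

```text
time_s: 10.37
tcp_pos: [0.4997, -0.047, 0.1068]
ee_rot: [[0.918, -0.396, 0.002], [-0.396, -0.918, -0.001], [0.003, 0.0, -1.0]]
wrist_force: [0.5, -6.0, 8.4]
gripper_width: 0.247
gripper_force: 29.9
```

>>> drive_tool(
  steps=[0,0,0,-0.00048,-0.00088,0,0.1,0,0,0,-0.00048,-0.00088,0,0.1,0,0,0,-0.00048,-0.00088,0,0.1,0,0,0,-0.00048,-0.00088,0,0.1,0,0,0,-0.00048,-0.00088,0,0.1],
)

```text
time_s: 10.78
tcp_pos: [0.4992, -0.0419, 0.1066]
ee_rot: [[0.918, -0.397, 0.002], [-0.397, -0.918, -0.001], [0.002, 0.0, -1.0]]
wrist_force: [0.7, -4.9, 6.8]
gripper_width: 0.25
gripper_force: 29.9
```

>>> drive_tool(
  steps=[0,0,0,-0.00048,-0.00088,0.0002,0.1,0,0,0,-0.00048,-0.00088,0,0.1,0,0,0,-0.00048,-0.00088,0,0.1,0,0,0,-0.00048,-0.00088,0,0.1,0,0,0,-0.00048,-0.00088,0,0.1],
)

```text
time_s: 11.2
tcp_pos: [0.4971, -0.036, 0.1048]
ee_rot: [[0.917, -0.398, -0.001], [-0.398, -0.917, 0.001], [-0.001, -0.001, -1.0]]
wrist_force: [-0.4, -0.3, -1.2]
gripper_width: 0.249
gripper_force: 29.8
```

Dropped: the vertical force is gone and the tool is 2 mm lower. I'll stop the drag and lower straight down gently.

>>> drive_tool(
  steps=[0,0,0,0,0,0.0007,0.1,0,0,0,0,0,0.0007,0.1,0,0,0,0,0,0.0006,0.1,0,0,0,0,0,0,0.1],
)

```text
time_s: 11.53
tcp_pos: [0.4971, -0.0364, 0.1026]
ee_rot: [[0.917, -0.398, -0.002], [-0.398, -0.917, 0.0], [-0.002, 0.001, -1.0]]
wrist_force: [-0.3, -0.3, -1.2]
gripper_width: 0.251
gripper_force: 29.8
```

>>> drive_tool(
  steps=[0,0,0,0,0,0.001,0.1,0,0,0,0,0,0.001,0.1,0,0,0,0,0,0.001,0.1,0,0,0,0,0,0.001,0.1,0,0,0,0,0,0,0.1],
)

```text
time_s: 11.95
tcp_pos: [0.4975, -0.0365, 0.0991]
ee_rot: [[0.918, -0.398, -0.001], [-0.398, -0.918, 0.0], [-0.001, 0.0, -1.0]]
wrist_force: [-0.1, 1.4, -1.8]
gripper_width: 0.252
gripper_force: 29.8
```

>>> drive_tool(
  steps=[0,0,0,0,0,0.001,0.1,0,0,0,0,0,0.001,0.1,0,0,0,0,0,0.0008,0.1,0,0,0,0,0,0,0.1],
)

```text
time_s: 12.28
tcp_pos: [0.4976, -0.0365, 0.0963]
ee_rot: [[0.918, -0.398, -0.0], [-0.398, -0.918, 0.0], [-0.0, 0.0, -1.0]]
wrist_force: [-1.4, 2.7, -0.8]
gripper_width: 0.246
gripper_force: 29.8
```

>>> drive_tool(
  steps=[0,0,0,-0.0002,-0.0003,0.0005,0.1,0,0,0,0,0,0.0005,0.1,0,0,0,0,0,0.0005,0.1,0,0,0,0,0,0,0.1],
)

```text
time_s: 12.62
tcp_pos: [0.4977, -0.0363, 0.095]
ee_rot: [[0.918, -0.397, -0.0], [-0.397, -0.918, -0.0], [-0.0, 0.0, -1.0]]
wrist_force: [-1.3, 2.0, -0.2]
gripper_width: 0.255
gripper_force: 29.8
```

>>> drive_tool(
  steps=[0,0,0,0,0,0.0004,0.1,0,0,0,0,0,0.0002,0.1,0,0,0,0,0,0,0.1],
)

```text
time_s: 12.87
tcp_pos: [0.4979, -0.0363, 0.095]
ee_rot: [[0.918, -0.397, 0.0], [-0.397, -0.918, -0.0], [0.0, -0.0, -1.0]]
wrist_force: [-2.6, 1.4, 5.1]
gripper_width: 0.248
gripper_force: 29.8
```

On the channel floor (underside at 6 mm, light contact). Release.

>>> drive_tool(
  steps=[0,0,0,0,0,0,0.3,0,0,0,0,0,0,0.4,0,0,0,0,0,0,0.6,0,0,0,0,0,0,0.8,0,0,0,0,0,0,0.8,0,0,0,0,0,0,0.8,0,0,0,0,0,0,0.8],
)

```text
time_s: 13.45
tcp_pos: [0.4978, -0.0363, 0.0944]
ee_rot: [[0.918, -0.398, -0.0], [-0.398, -0.918, -0.0], [0.0, 0.0, -1.0]]
wrist_force: [0.3, 0.8, -0.5]
gripper_width: 0.669
gripper_force: 0.0
```

>>> drive_tool(
  steps=[0,0,0,0,0,-0.01,0.8,0,0,0,0,0,-0.03,0.8,0,0,0,0,0,-0.03,0.8,0,0,0,0,0,-0.03,0.8,0,0,0,0,0,-0.03,0.8,0,0,0,0,0,-0.02,0.8,0,0,0,-0.04,0,0,0.8,0,0,0,-0.04,0,0,0.8,0,0,0,0,0,0,0.8],
)

```text
time_s: 14.2
tcp_pos: [0.4183, -0.0042, 0.244]
ee_rot: [[0.918, -0.396, -0.003], [-0.396, -0.918, 0.001], [-0.004, 0.0, -1.0]]
wrist_force: [0.4, -0.1, -0.5]
gripper_width: 0.796
gripper_force: 0.0
```

```bash
python3 - <<'E'
from h import *
print(r.sense()["tcp_pos"])
s=r.capture("side");w=r.capture("wrist")
print(proj("side",np.array([.498,-.0363,.112])),proj("side",np.array([.498,-.0363,.036])))
o=np.zeros((600,780,3),np.uint8);o[:350]=cv2.resize(s[150:290,200:512],(780,350));o[350:]=cv2.resize(w,(400,250))[:, :400].repeat(1,1) if False else np.pad(cv2.resize(w,(400,250)),((0,0),(0,380),(0,0)))
cv2.imwrite("pics/c5.png",o)
E
```

```text
[ 0.41832048 -0.00416211  0.24396532]
[310.89696037 190.96289389] [311.36957839 219.08922784]
```

View pics/c5.png

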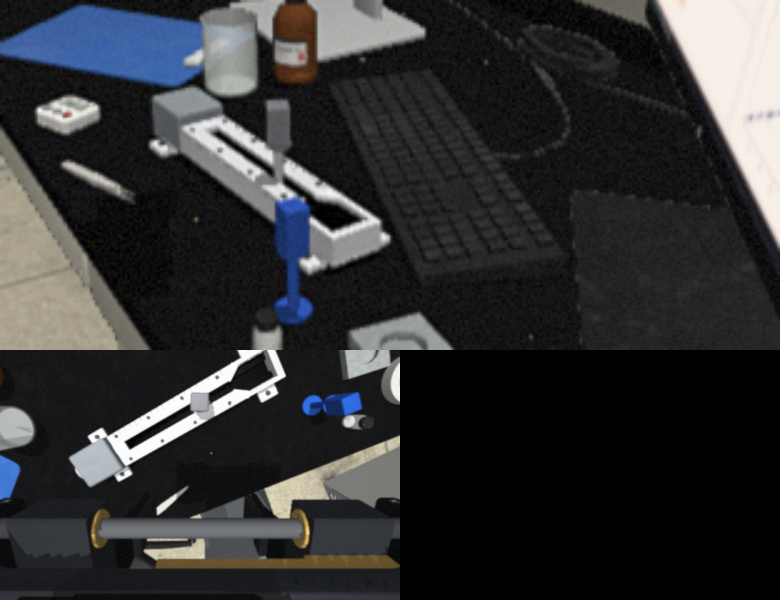

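The pin stands upright in the slot. Its top is at side-view (311,190), against a prediction of (311,191) for fully down. The bystanders are untouched.

```bash
python3 -c "
from station import r
print(r.finish_job())"
```

```text
the job is handed in; nothing more can be done
None
```

The grey stop pin stands upright and fully down in the hidden gap, about 95 mm from the window; measured wrist forces stayed under about 10 N, the bystanders were left alone, and the job is handed in at about 14 s.

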